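# Cover the food processor and bring it up through its speed gate

## Task

Lay the splash cover squarely on the food processor's bowl (set it down, do not drop it), and only then start the machine properly: take the lever from off through the zigzag gate fully into the slow pocket (one dot), leave it there for two seconds, then take it on through the gate until it is fully home in the fast pocket (three dots). Leave the plate, tumbler, jar and oil bottle standing where they are, and let go of everything at the end.

Things in the scene. Friction and masses are not known exactly. Their poses are not given: they have to be found in the camera images.
- machine: White side-drive food processor, fixed, base 335 mm long (y), 180 mm deep (x) under the bowl, 136 mm under the motor. Origin: centre of its underside on the table; x = its depth, y = its length, z up. Clear round bowl at y +85 mm (rim 152 mm across outside, 144 inside, 150 mm high). Motor block at y -167 to -9, x -68 to 68 mm, 121 mm high, with the aluminium gate plate (104 x 92 mm, top at 125 mm) centred at x 0, y -88.
- gate_pivot (a point): Where the lever pivots, hidden inside the block, 50 mm above the table under the gate's centre; its 8 mm stem tilts both ways about it, knob centre 115 mm away. The 13 mm wide slot has four cross slots, at rising machine x: off, slow, medium, fast, each ending in a blind pocket: off at the -y side (dash), slow at +y (one dot), medium at -y (two dots), fast at +y (three dots).
- knob_center (a point): Centre of the lever's black ball knob, 30 mm in diameter. It moves over a sphere about gate_pivot with 1 to 3 mm of play to each side in the slot. Light friction (about 1 N at the knob), no spring: it stays where it is left.
- yoke (a joint): Tilt of the lever along machine x, rad: 0 in the off cross slot, 0.24 slow, 0.50 medium, 0.74 fast.
- lever (a joint): Tilt of the lever along machine y, rad: 0 at the off pocket, grows towards +y; 0.56 fully in the slow pocket, 0.55 fully in the fast pocket; above 0.49 there the stem is inside the pocket.
- off_home (a point): Knob centre with the lever in the off pocket. The lever starts here or up to 16 mm along its cross slot towards gate_1. The way through the gate, straight from point to point: off_home, gate_1, gate_2, slow_home, gate_3, gate_4, gate_5, gate_6, fast_home.
- gate_1 (a point): Knob centre at the corner where the off cross slot meets the passage to the slow one.
- gate_2 (a point): Knob centre at the corner where that passage enters the slow cross slot.
- slow_home (a point): Knob centre when fully home in the slow pocket (one dot). The pocket's end stops it 2 to 4 mm further on.
- gate_3 (a point): Knob centre at the corner of the slow cross slot, part of the way back, where the passage to the medium one begins.
- gate_4 (a point): Knob centre at the corner where that passage enters the medium cross slot.
- gate_5 (a point): Knob centre at the corner of the medium cross slot where the passage to the fast one begins (the medium pocket, not wanted, lies further on towards -y).
- gate_6 (a point): Knob centre at the corner where that passage enters the fast cross slot.
- fast_home (a point): Knob centre when fully home in the fast pocket (three dots). The pocket's end stops it 2 to 4 mm further on.
- bowl_rim (a point): Centre of the bowl's mouth, level with its rim, 150 mm above the table.
- cover: Loose grey splash cover, 0.12 to 0.22 kg: disc 162 mm across, 9 to 14 mm above the origin, over a round plug 135 mm across that enters the bowl (4.5 mm play all round). Origin: centre of the plug's underside; on the table 0, on the bowl 9 mm below the rim. Loop handle along its x: bar 60 mm long, 12 mm thick, 40 to 52 mm above the origin, open beneath. Lies left or right of the machine.
- cover_grip (a point): Middle of the loop handle's bar, 46 mm above the cover's origin.
- plate: White plate of chickpeas, 180 mm across, 30 mm high; origin under its centre. Stays where it is.
- tumbler: Tall clear glass, 66 mm across, 170 mm high, close before or behind the motor block; origin under its centre. Stays where it is.
- jar: Jar of yellow-green puree with a white lid and a loop on it, 84 mm across, lid top at 162 mm, loop top at 193 mm, close before or behind the motor block; origin under its centre. Stays where it is.
- oil: Slim green glass oil bottle with black cap, 59 mm across at the body, 266 mm high, on the near side of the bowl; origin under its centre. Stays where it is.
Mind the look-alikes: they are no part of the job. Several things have the shape of the cover; the one meant has the colours described above.

How it is judged (in metres and radians):
On the way, in this order (a step that is already met when the one before it is completed fails the run):
1. the cover lies squarely on the bowl, let go, with the lever still in the off cross slot (horizontal distance between cover and bowl_rim below 0.007 m and z of cover in the frame of bowl_rim between -0.013 and -0.006 m and angle between cover's own z axis and vertical below 0.05 rad and contact force between the fingers and cover below 0.1 N and value of joint yoke below 0.12 rad), for 0.2 s.
2. the lever is fully in the slow pocket and left there for at least 1.5 s (value of joint yoke between 0.173 and 0.313 rad and value of joint lever above 0.49 rad and horizontal distance between cover and bowl_rim below 0.007 m and z of cover in the frame of bowl_rim between -0.013 and -0.006 m and angle between cover's own z axis and vertical below 0.05 rad), for 1.5 s.
At the end, for the whole second after the job is handed in: The lever rests in the fast pocket (joint lever above 0.49, yoke 0.67 to 0.81), the cover lies flat on the bowl (within 7 mm of its centre, plug down in the mouth, tilt under 0.05 rad) and still, and plate, tumbler, jar and oil bottle are within 15 mm of where they stood (value of joint yoke between 0.674 and 0.814 rad and value of joint lever above 0.49 rad and horizontal distance between cover and bowl_rim below 0.007 m and z of cover in the frame of bowl_rim between -0.013 and -0.006 m and angle between cover's own z axis and vertical below 0.05 rad and distance of each of plate, tumbler, jar, oil from where it was at the start of the episode below 0.015 m and velocity of joint each of lever, yoke below 0.05 rad/s and linear speed of cover below 0.02 m/s); the robot touches nothing.
It fails at once if a bystander is shifted by more than 15 mm or tipped (distance of any of plate, tumbler, jar, oil from where it was at the start of the episode above 0.015 m or angle between any of plate, tumbler, jar, oil's own z axis and vertical above 0.3 rad).
It fails at once if the cover is dropped (linear speed of cover above 0.5 m/s and contact force between the fingers and cover below 0.05 N).
It fails at once if the lever is taken out of the off cross slot while the cover is not on the bowl (value of joint yoke above 0.12 rad and not (horizontal distance between cover and bowl_rim below 0.007 m and z of cover in the frame of bowl_rim between -0.013 and -0.006 m and angle between cover's own z axis and vertical below 0.05 rad)).
It also fails if it takes over 67 s, if anything falls off the work surface, if the arm or the gripper's body presses on something with over 40 N, if the wrist force passes 120 N, or if a joint passes its speed limit or range.

## Robot

A 6-joint arm with a two-finger parallel gripper is mounted at the origin on the work surface. World frame = base frame: x ahead of the robot, y to its left, z up, the work surface at z = 0. Lengths are in m, angles in degrees, forces in N, time in s.
With the tool pointing down it reaches from about 0.3 to 0.75 m from the base axis. Payload 8.5 kg.
Tool frame: the origin (TCP) lies midway between the tips of the shut fingers; the grasp point (between the pads) lies 19 mm behind it (env.hold_point_z is the distance from the TCP to the grasp point, in m); z points along the fingers, y is the line along which they close (so a half turn about z gives the same grasp; the last joint's range is limited). The gripper opens to 85 mm and grips with 20 to 120 N. Pads are 22 mm wide; open, the fingers measure 114 mm over their backs; the gripper's body (76 mm by 85 mm) begins 54 mm behind the grasp point. The pads swing forward as they close: fully open they stand 13 mm farther back than shut.
Start: joints at [59.341, 21.807, 74.336, -0, 83.858, -12.336], TCP at [0.173, 0.522, 0.231] pointing down, gripper open.
Joint ranges: [-178.18, 178.18], [-50.72, 133.34], [12.68, 142.11], [-81.47, 261.47], [9.98, 163.14], [-165.26, 165.26]. Speed limits (degrees/s): [136.94, 136.94, 180, 180, 180, 180].

## Interface

Orientations are given as a 3x3 rotation matrix whose columns are the frame's x, y, z axes.
In Python, from rig import observe, get_image, camera_info, env gives the robot as it stands.
- The arm moves only by the tool drive_tool, never from a script. Its arguments are lists of equal length, an entry for each row: "offset": the shift along the tool's x, y, z in units of 40 mm (1.0 is 40 mm), a list of three; "turn": the turn, a rotation vector about the tool's x, y, z in units of 6 degrees (1.0 is 6 degrees), a list of three; "hand": the opening, from 0 (shut) to 1 (fully open). A call has exactly 10 rows; each row shifts and turns the commanded pose from where the row before left it, along the tool's axes as they then stand; what a row does not reach is not made up. A row lasts 1/8 s, in which the tool goes at most 62.5 mm and 10.7 degrees, less where a joint would pass 70% of its speed; a pose out of reach is approached as far as the arm can. A call is refused whole if a number of a shift passes 1 or a number of a turn 1, either way. A call with a gripper value outside its range is refused whole. The fingers move at their own pace and stop on an object; "newtons" is the grip in N (left out, the last holds). Time passes only in rows, so rows that do not move let the fingers close, or fill a call up. It gives the time, the measured TCP pose, the force, the opening and the grip force at its end, in the units of the state.
- observe(): the state, without advancing time (a new reading comes with each control period).
- get_image(name): name is "scene" or "top" or "wrist"; returns the picture (480x640x3 uint8, blue, green, red); there is no depth.
- camera_info(name): a dict with "fx", "fy", "cx", "cy" (pixels), "world_to_cam" (4x4, takes a point from world to camera coordinates). Camera axes: x right, y down, z forward; pixel columns grow to the right and rows downward; lengths in m; the calibration is good to about 2 mm. A picture is of the moment at which its call begins: read the wrist's pose just before it. camera_info takes no time and is no camera call; for the wrist camera it gives the pose at the moment of the call.
- env.close_job(): hands the job in; it is judged then, once.
The state is a dict: "time_s": time; "q": joint angles; "qvel": joint speeds; "joint_efforts": joint torques, N m; "position": TCP position; "tool_rot": TCP orientation; "ft_force": force on the tool from outside, world axes, zero at the start; "wrist_torque": the same for the moment, N m; "grip_width": finger opening in m; "gripper_force": force on a finger pad.
Only numpy, scipy, OpenCV 4.12 (cv2) and the standard library are available. Lean on these libraries where they do the work, as an engineer would, in place of code of your own. Each camera call takes 0.05 s, during which the arm holds its last target. There are 200 camera calls.

## Working session

There is one attempt and no reset: what is moved stays moved. The work goes in short steps, Python scripts to look and compute and a tool call to move; the robot and the scene stay as the last step left them, time stands still between calls to the robot, and variables do not carry over. Pictures are saved under pics/ and viewed, at most 11 in all, crops included, and the job is handed in when it is done.

Besides the shell and the picture viewer there is one more tool, called after "Call:" as name(argument=value, ...), one argument or row to a line, values as JSON. drive_tool: Moves the arm, as the interface text tells. Its arguments: {"type":"object","properties":{"offset":{"type":"array"},"turn":{"type":"array"},"hand":{"type":"array"},"newtons":{"type":"number"}},"required":["offset","turn","hand"]}

```bash
mkdir -p pics; ls; python3 - <<'E'
from rig import observe,get_image,camera_info,env
import cv2,numpy as np
s=observe();print(s['time_s'],s['position'],s['tool_rot'],env.hold_point_z)
for n in("scene","top"):
    im=get_image(n);cv2.imwrite(f"pics/{n}0.png",im);c=camera_info(n);print(n,c['fx'],c['fy'],c['cx'],c['cy'],np.round(c['world_to_cam'],3).tolist())
E
```

```text
pics
0.0 [0.17276242 0.52185889 0.23072686] [[-9.49282753e-01  3.14422793e-01 -7.50153093e-04]
 [ 3.14423518e-01  9.49282020e-01 -1.22366492e-03]
 [ 3.27358701e-04 -1.39746978e-03 -9.99998970e-01]] 0.0187
scene 601.0441555481628 601.0441555481628 306.8418978110331 239.79501894557512 [[-0.691, 0.723, 0.015, 0.266], [0.467, 0.462, -0.754, -0.191], [-0.552, -0.514, -0.657, 1.72], [0.0, 0.0, 0.0, 1.0]]
top 454.5457362438574 454.5457362438574 319.9945900293516 239.80366560023535 [[0.012, -1.0, 0.009, 0.089], [-0.996, -0.013, -0.093, 0.496], [0.093, -0.008, -0.996, 1.231], [0.0, 0.0, 0.0, 1.0]]
```

View pics/scene0.png

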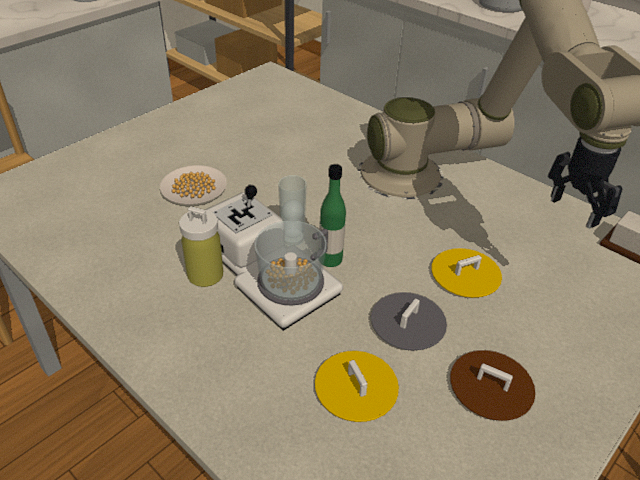

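View pics/top0.png

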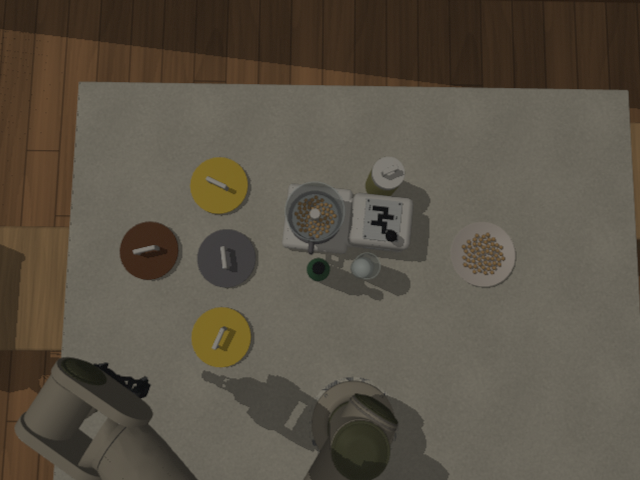

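The top view has four cover-shaped things: yellow (220,186), yellow (221,336), brown (150,250) and grey (227,258). Only the grey one fits the description. The machine's bowl is at (316,213), the gate at (382,220) and the knob at (391,236). The jar is behind the block, and the tumbler and oil bottle stand on the near side.

```bash
cat > h.py <<'E'
import cv2,numpy as np
from rig import observe,get_image,camera_info,env
def ray(ci,uv,z):
    W=np.array(ci['world_to_cam']);R=W[:3,:3];C=-R.T@W[:3,3]
    d=R.T@np.array([(uv[0]-ci['cx'])/ci['fx'],(uv[1]-ci['cy'])/ci['fy'],1]);return C+d*(z-C[2])/d[2]
def proj(ci,p):
    c=np.array(ci['world_to_cam'])@np.append(p,1);return np.array([ci['fx']*c[0]/c[2]+ci['cx'],ci['fy']*c[1]/c[2]+ci['cy']])
def blobs(m,amin=20):
    n,l,st,c=cv2.connectedComponentsWithStats(m.astype(np.uint8));return [(st[i].tolist(),c[i].round(1).tolist(),(l==i)) for i in range(1,n) if st[i][4]>=amin]
E
python3 - <<'E'
from h import *
im=cv2.imread('pics/top0.png');c=camera_info('top')
hsv=cv2.cvtColor(im,cv2.COLOR_BGR2HSV)
# cover
sub=np.zeros(im.shape[:2],bool);sub[222:295,190:265]=1
g=(hsv[...,2]<110)&sub
for st,ce,m in blobs(g,200):
    h=cv2.convexHull(np.argwhere(m)[:,::-1].astype(np.int32));e=cv2.fitEllipse(h);print('cover',st,ce,e,ray(c,e[0],.014))
w=(hsv[...,2]>150)&sub
for st,ce,m in blobs(w): 
    r=cv2.minAreaRect(np.argwhere(m)[:,::-1].astype(np.float32));print('w',st,r);b=cv2.boxPoints(r);print([ray(c,p,.052).round(3).tolist() for p in b])
    hx=ray(c,r[0],.05);print(hx)
crop=im[160:310,180:420];cv2.imwrite('pics/crop0.png',cv2.resize(crop,None,fx=3.3,fy=3.3,interpolation=cv2.INTER_CUBIC))
E
```

```text
Traceback (most recent call last):
cv2.error: OpenCV(4.12.0) /io/opencv/modules/imgproc/src/shapedescr.cpp:361: error: (-201:Incorrect size of input array) There should be at least 5 points to fit the ellipse in function 'fitEllipseNoDirect'
```

```bash
python3 - <<'E'
from h import *
im=cv2.imread('pics/top0.png');c=camera_info('top')
V=cv2.cvtColor(im,cv2.COLOR_BGR2HSV)[...,2]
print(V[258,205],V[258,192],V[285,262],V[258,224])
sub=np.zeros(V.shape,bool);sub[222:295,190:265]=1
t=(int(V[258,205])+int(V[285,262]))/2
for st,ce,m in blobs((V<t)&sub,400):
    h=cv2.convexHull(np.ascontiguousarray(np.argwhere(m)[:,::-1]).astype(np.int32));e=cv2.fitEllipse(h);print('cover',st,e,ray(c,e[0],.014))
for st,ce,m in blobs((V>135)&sub): 
    r=cv2.minAreaRect(np.ascontiguousarray(np.argwhere(m)[:,::-1]).astype(np.float32));print('w',st,r);print([ray(c,p,.052).round(3).tolist() for p in cv2.boxPoints(r)],ray(c,r[0],.05))
cv2.imwrite('pics/crop0.png',cv2.resize(im[160:310,180:420],None,fx=3.3,fy=3.3,interpolation=cv2.INTER_CUBIC))
E
```

```text
64 107 106 121
cover [197, 229, 61, 60, 2753] ((227.60440063476562, 258.4893493652344), (59.04552459716797, 61.501869201660156), 102.38177490234375) [0.44055719 0.34996519 0.014     ]
```

View pics/crop0.png

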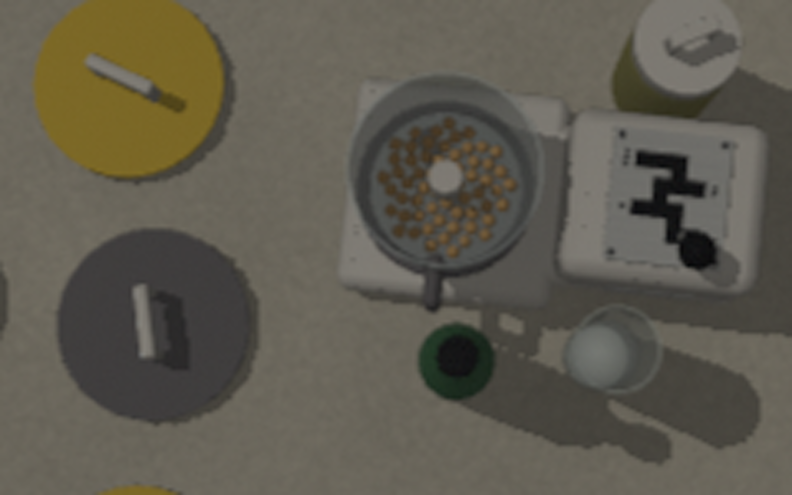

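The crop confirms the grey disc, with its white bar at crop (139,288)-(150,354). The gate slots show up dark, with the knob at the off end, at crop (697,250).

```bash
cat >> h.py <<'E'
def plan(p,bar_deg=None):
    "units of turn about tool z so tool x lies along +-bar_deg, then offset in the turned tool frame"
    s=observe();R=np.array(s['tool_rot']);x0=np.degrees(np.arctan2(R[1,0],R[0,0]));d=0
    if bar_deg is not None: d=(bar_deg-x0+90)%180-90
    a=np.radians(x0+d);X=np.array([np.cos(a),np.sin(a),0]);Y=np.array([X[1],-X[0],0]);D=np.array(p)-s['position']
    print('t',s['time_s'],'pos',np.round(s['position'],4),'turn z',round(-d/6,2),'off',np.round([X@D/.04,Y@D/.04,-D[2]/.04],2),'tilt',np.round(R[:,2],4))
E
python3 - <<'E'
from h import *
c=camera_info('top');f=lambda x,y:(180+(x+.5)/3.3-.5,160+(y+.5)/3.3-.5)
a=ray(c,f(139,288),.052);b=ray(c,f(150,354),.052);d=a-b;print('bar',a,b,np.linalg.norm(d),np.degrees(np.arctan2(d[1],d[0])),(a+b)/2)
im=cv2.imread('pics/top0.png');V=cv2.cvtColor(im,cv2.COLOR_BGR2HSV)[...,2]
for n,q in dict(tl=(617,127),tr=(735,135),br=(728,265),bl=(605,258)).items(): print(n,ray(c,f(*q),.125).round(4))
print('knob',ray(c,f(697,250),.157)); print('oil cap',ray(c,f(457,355),.266),'tumbler',ray(c,f(612,349),.17),'jar',ray(c,f(688,45),.162))
print('bowl rim',ray(c,f(446,172),.15))
w=camera_info('wrist');W=np.array(w['world_to_cam']);s=observe();R=np.array(s['tool_rot']);C=-W[:3,:3].T@W[:3,3]
print('cam in tool',R.T@(C-s['position']),(R.T@W[:3,:3].T).round(2).tolist(),w['fx'])
plan([.44,.35,.20],9.5)
E
```

```text
bar [0.46950902 0.3591815  0.052     ] [0.41601573 0.34854943 0.052     ] 0.05453964230192465 11.241330806855055 [0.44276238 0.35386546 0.052     ]
tl [ 0.5939 -0.0215  0.125 ]
tr [ 0.5889 -0.1131  0.125 ]
br [ 0.4876 -0.1072  0.125 ]
bl [ 0.4918 -0.0126  0.125 ]
knob [ 0.49551498 -0.07810591  0.157     ]
oil cap [0.41120649 0.10090146 0.266     ] tumbler [ 0.42023973 -0.01330099  0.17      ] jar [ 0.650321   -0.07084005  0.162     ]
bowl rim [0.55294458 0.11037531 0.15      ]
cam in tool [ 7.70512128e-02  1.08918511e-04 -1.41915941e-01] [[-0.0, -0.95, -0.3], [1.0, 0.0, -0.0], [0.0, -0.3, 0.95]] 350.0372279152132
t 0.1 pos [0.1728 0.5219 0.2308] turn z -4.64 off [-5.88 -5.34  0.77] tilt [-6.0e-04 -1.1e-03 -1.0e+00]
```

Call:
drive_tool(
  offset=[
    [0, 0, 0.3],
    [0, 0, 0.3],
    [0, 0, 0.3],
    [0, 0, 0.3],
    [0, 0, 0.3],
    [-1, -0.9, 0],
    [-1, -0.9, 0],
    [-1, -0.9, 0],
    [-1, -0.9, 0],
    [-1, -0.9, 0],
  ],
  turn=[
    [0, 0, -0.97],
    [0, 0, -0.97],
    [0, 0, -0.97],
    [0, 0, -0.97],
    [0, 0, -0.97],
    [0, 0, 0],
    [0, 0, 0],
    [0, 0, 0],
    [0, 0, 0],
    [0, 0, 0],
  ],
  hand=[1, 1, 1, 1, 1, 1, 1, 1, 1, 1],
)

```text
time_s: 1.35
position: [0.4043, 0.3815, 0.1711]
tool_rot: [[-0.982, -0.187, -0.001], [-0.187, 0.982, -0.0], [0.001, -0.0, -1.0]]
ft_force: [0.6, 0.4, 0.1]
grip_width: 0.0856
gripper_force: 0.0
```

```bash
python3 - <<'E'
from h import *
plan([.442,.352,.15],11)
c=camera_info('wrist');im=get_image('wrist');cv2.imwrite('pics/w1.png',im)
print(proj(c,[.4406,.35,.014]),proj(c,[.469,.359,.052]),proj(c,[.416,.3485,.052]))
E
```

```text
t 1.35 pos [0.4043 0.3815 0.1711] turn z -0.04 off [-0.78 -0.9   0.53] tilt [-6.e-04 -3.e-04 -1.e+00]
[280.84536684 253.43017109] [281.19828789 302.49411982] [278.23665729 240.31626359]
```

View pics/w1.png

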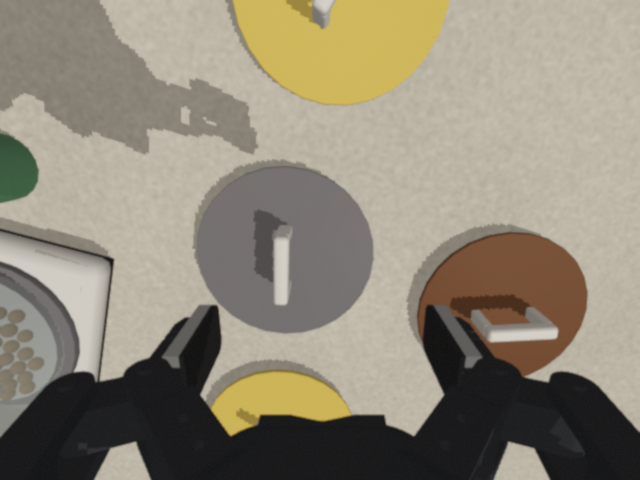

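The grey disc spans about x 196-373, y 166-332, and the white bar's top runs from (283,238) to (281,303). Both are close to where I predicted.

```bash
python3 - <<'E'
from h import *
im=cv2.imread('pics/w1.png');c=camera_info('wrist');H=cv2.cvtColor(im,cv2.COLOR_BGR2HSV);V=H[...,2].astype(int)
sub=np.zeros(V.shape,bool);sub[160:340,190:380]=1
for st,ce,m in blobs((V>170)&sub&(H[...,1]<30)&(cv2.GaussianBlur(im,(3,3),0)[...,0]>170),50):
    if st[0]>240 and st[0]+st[2]<330:
        r=cv2.minAreaRect(np.ascontiguousarray(np.argwhere(m)[:,::-1]).astype(np.float32));print(st,r)
a=ray(c,(281,303),.052);b=ray(c,(283,238),.052);d=a-b;print(a,b,np.linalg.norm(d),np.degrees(np.arctan2(d[1],d[0])),(a+b)/2)
for st,ce,m in blobs((V<140)&sub&(V>100),3000):
    pts=np.ascontiguousarray(np.argwhere(m)[:,::-1]).astype(np.int32);h=cv2.convexHull(pts)[:,0]
    g=np.array([ray(c,p,.014)[:2] for p in h]);(x,y),rr=cv2.minEnclosingCircle(g.astype(np.float32));print('disc',st,x,y,rr)
E
```

```text
[275, 239, 13, 65, 786] ((281.0, 271.0), (64.0, 12.0), 90.0)
[0.47488801 0.35557986 0.052     ] [0.41874934 0.3487744  0.052     ] 0.056549662542823086 6.911997395898491 [0.44681868 0.35217713 0.052     ]
disc [194, 160, 179, 173, 21526] 0.44532012939453125 0.34762120246887207 0.0835520550608635
```

Call:
drive_tool(
  offset=[
    [0, 0, 0],
    [-0.45, -0.46, 0.4],
    [-0.44, -0.45, 0.4],
    [0, 0, 0.8],
    [0, 0, 0.8],
    [0, 0, 0.7],
    [0, 0, 0.48],
    [0, 0, 0],
    [0, 0, 0],
    [0, 0, 0],
  ],
  turn=[
    [0, 0, 0.3],
    [0, 0, 0],
    [0, 0, 0],
    [0, 0, 0],
    [0, 0, 0],
    [0, 0, 0],
    [0, 0, 0],
    [0, 0, 0],
    [0, 0, 0],
    [0, 0, 0],
  ],
  hand=[1, 1, 1, 1, 1, 1, 1, 1, 0, 0],
  newtons=40,
)

```text
time_s: 2.65
position: [0.444, 0.3527, 0.0291]
tool_rot: [[-0.988, -0.156, 0.002], [-0.156, 0.988, 0.001], [-0.002, 0.001, -1.0]]
ft_force: [-0.0, 1.3, 0.3]
grip_width: 0.0516
gripper_force: 0.0
```

Call:
drive_tool(
  offset=[
    [0, 0, 0],
    [0, 0, 0],
    [0, 0, 0],
    [0, 0, 0],
    [0, 0, -0.2],
    [0, 0, -0.5],
    [0, 0, -0.6],
    [0, 0, -0.6],
    [0, 0, -0.6],
    [0, 0, -0.6],
  ],
  turn=[
    [0, 0, 0],
    [0, 0, 0],
    [0, 0, 0],
    [0, 0, 0],
    [0, 0, 0],
    [0, 0, 0],
    [0, 0, 0],
    [0, 0, 0],
    [0, 0, 0],
    [0, 0, 0],
  ],
  hand=[0, 0, 0, 0, 0, 0, 0, 0, 0, 0],
)

```text
time_s: 3.9
position: [0.4436, 0.3521, 0.1529]
tool_rot: [[-0.988, -0.156, -0.001], [-0.156, 0.988, -0.0], [0.001, -0.0, -1.0]]
ft_force: [-0.1, -0.2, -1.4]
grip_width: 0.0114
gripper_force: 39.4
```

Call:
drive_tool(
  offset=[
    [0, 0, -0.6],
    [0, 0, -0.6],
    [0, 0, -0.6],
    [-0.2, -0.25, -0.6],
    [-0.25, -0.3, 0],
    [-0.25, -0.3, 0],
    [-0.25, -0.3, 0],
    [-0.23, -0.35, 0],
    [0, 0, 0],
    [0, 0, 0],
  ],
  turn=[
    [0, 0, 0],
    [0, 0, 0],
    [0, 0, 0],
    [0, 0, 0],
    [0, 0, 0],
    [0, 0, 0],
    [0, 0, 0],
    [0, 0, 0],
    [0, 0, 0],
    [0, 0, 0],
  ],
  hand=[0, 0, 0, 0, 0, 0, 0, 0, 0, 0],
)

```text
time_s: 5.15
position: [0.4997, 0.3005, 0.248]
tool_rot: [[-0.988, -0.156, -0.0], [-0.156, 0.988, 0.0], [0.0, 0.0, -1.0]]
ft_force: [-0.4, -0.7, -1.2]
grip_width: 0.0111
gripper_force: 39.4
```

```bash
python3 - <<'E'
from h import *
plan([.5,.3,.25]);c=camera_info('wrist');im=get_image('wrist');t=get_image('top');ct=camera_info('top')
cv2.imwrite('pics/w2.png',im);cv2.imwrite('pics/top2.png',t);s=get_image('scene');cs=camera_info('scene');cv2.imwrite('pics/scene2.png',s)
# composite: wrist half-size, and top/scene crops enlarged with predicted rim circle and plate
yaw=np.radians(-3.5);X=np.array([np.cos(yaw),np.sin(yaw),0]);Y=np.array([-X[1],X[0],0]);G=np.array([.5405,-.0636,.125]);B=np.array([.553,.110,.150])
def draw(I,ci,k):
    u,v=proj(ci,(G+B)/2);x0,y0=int(u)-70,int(v)-55;I=cv2.resize(I[y0:y0+110,x0:x0+140],None,fx=k,fy=k,interpolation=cv2.INTER_CUBIC)
    P=lambda p:tuple(int(q) for q in ((proj(ci,p)-[x0,y0]+.5)*k-.5))
    for a in range(0,360,10):cv2.circle(I,P(B+.076*np.array([np.cos(np.radians(a)),np.sin(np.radians(a)),0])),1,(0,0,255),-1)
    for a in(-1,1):
        for b in(-1,1):cv2.circle(I,P(G+a*.052*X+b*.046*Y),2,(0,255,0),-1)
    return I
top=np.hstack([draw(t,ct,2.85),draw(s,cs,2.85)]);print(top.shape)
cv2.imwrite('pics/m2.png',np.hstack([draw(t,ct,5.5)])[:600,:800]);cv2.imwrite('pics/m3.png',draw(s,cs,5.4)[:600,:800])
E
```

```text
t 5.15 pos [0.4997 0.3005 0.248 ] turn z 0.0 off [-0.01 -0.01 -0.05] tilt [-4.e-04  1.e-04 -1.e+00]
(314, 798, 3)
```

View pics/m2.png

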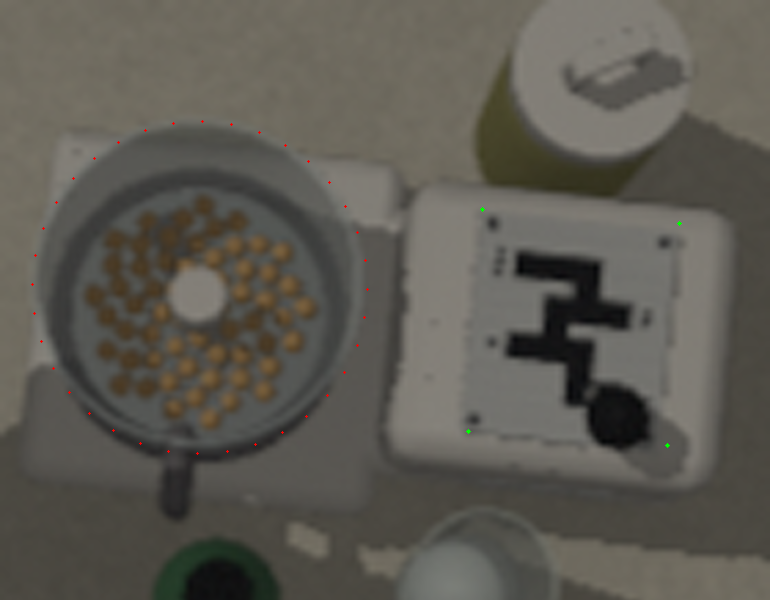

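View pics/w2.png

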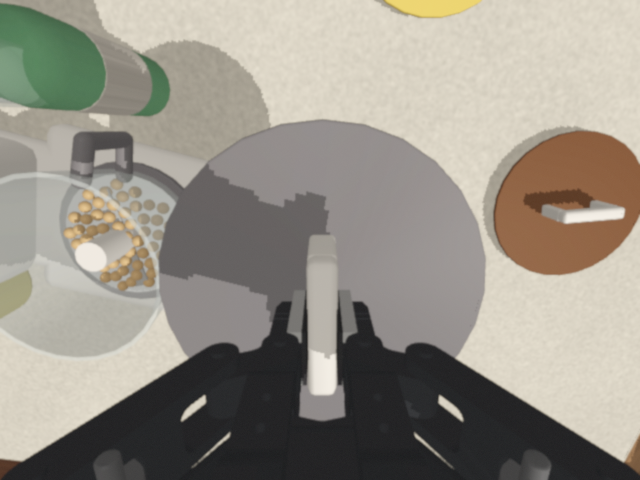

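The top crop shows the rim centred at about (200,288), matching the predicted circle, and the machine turned about 6° clockwise. The wrist view shows the cover level in the hand: disc edges at u 158/486, top at v 120, bar from (322,236) to (322,395).

```bash
python3 - <<'E'
from h import *
c=camera_info('wrist');s=observe();R=np.array(s['tool_rot']);P=s['position']
im=cv2.imread('pics/w2.png');print(im[300,321],im[385,321],im[260,440])
for uv in((322,236),(322,395)):print('bar',R.T@(ray(c,uv,P[2]-.029+.052)-P))
# disc boundary: fit circle on plane from edge points on right/top
H=cv2.cvtColor(im,cv2.COLOR_BGR2HSV);g=np.abs(im.astype(int)-im[260,440]).max(2)
pts=[]
for v in range(150,331,12):
    row=g[v];u=440 if v>180 else 400
    while row[u]<25 and u<560:u+=1
    pts.append(ray(c,(u,v),P[2]-.029+.014))
for u in range(260,420,12):
    v=180
    while g[v,u]<25 and v>60:v-=1
    if v<175: pts.append(ray(c,(u,v),P[2]-.029+.014))
q=np.array([R.T@(p-P) for p in pts])[:,:2]
A=np.c_[2*q,np.ones(len(q))];x=np.linalg.lstsq(A,(q**2).sum(1),rcond=None)[0];print('disc',x[:2],np.sqrt(x[2]+x[:2]@x[:2]),np.abs(np.hypot(*(q-x[:2]).T)-np.sqrt(x[2]+x[:2]@x[:2])).max())
# bowl rim in wrist view: visible pts at left arc
for n,uv in dict(a=(80,357),b=(166,290)).items():print(n,ray(c,uv,.15))
# scene bowl rim check
E
```

```text
[172 180 185] [224 233 238] [149 150 156]
bar [ 0.04107777 -0.0002116  -0.02300005]
bar [-0.02776577 -0.00022107 -0.02300001]
disc [ 0.00138737 -0.0004895 ] 0.07993556407206816 0.0007144233680970724
a [0.62629464 0.12316233 0.15      ]
b [0.55562023 0.19024092 0.15      ]
```

View pics/m3.png

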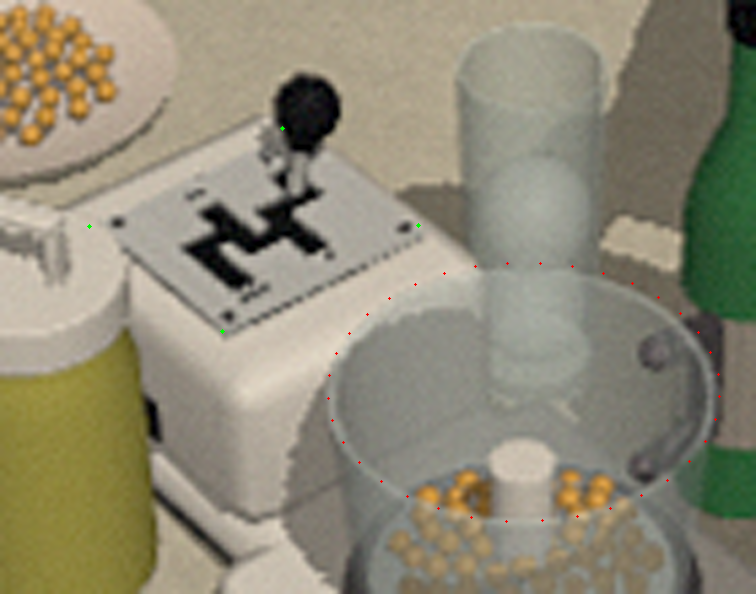

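The scene view agrees: the rim matches the red circle to about 1 px.

Call:
drive_tool(
  offset=[
    [-0.08, -0.6, 0],
    [-0.09, -0.75, 0],
    [-0.09, -0.75, 0],
    [-0.09, -0.75, 0],
    [-0.09, -0.75, 0],
    [-0.08, -0.7, 0],
    [-0.07, -0.57, 0],
    [0, 0, 0.5],
    [0, 0, 0.5],
    [0, 0, 0.4],
  ],
  turn=[
    [0, 0, 0],
    [0, 0, 0],
    [0, 0, 0],
    [0, 0, 0],
    [0, 0, 0],
    [0, 0, 0],
    [0, 0, 0],
    [0, 0, 0],
    [0, 0, 0],
    [0, 0, 0],
  ],
  hand=[0, 0, 0, 0, 0, 0, 0, 0, 0, 0],
)

```text
time_s: 6.55
position: [0.5533, 0.112, 0.1915]
tool_rot: [[-0.988, -0.156, -0.0], [-0.156, 0.988, 0.0], [0.0, 0.0, -1.0]]
ft_force: [0.1, -0.1, -1.7]
grip_width: 0.0114
gripper_force: 39.4
```

```bash
python3 - <<'E'
from h import *
plan([.5533,.1117,.170]);s=get_image('scene');cs=camera_info('scene');cv2.imwrite('pics/s4.png',s);w=get_image('wrist');cv2.imwrite('pics/w4.png',w)
B=np.array([.552,.111,.15]);u,v=proj(cs,B).astype(int);k=6;x0,y0=u-60,v-50
I=cv2.resize(s[y0:y0+100,x0:x0+120],None,fx=k,fy=k,interpolation=cv2.INTER_CUBIC)
for a in range(0,360,8):
    d=np.array([np.cos(np.radians(a)),np.sin(np.radians(a)),0])
    for p,r,col in((B,.076,(0,0,255)),(np.array([.552,.111,observe()['position'][2]-.029+.014]),.081,(0,255,0))):
        q=(proj(cs,p+r*d)-[x0,y0]+.5)*k-.5;cv2.circle(I,tuple(int(z) for z in q),1,col,-1)
cv2.imwrite('pics/s4c.png',I)
E
```

```text
t 6.55 pos [0.5533 0.112  0.1915] turn z 0.0 off [ 0.   -0.01  0.54] tilt [-3.e-04  1.e-04 -1.e+00]
```

View pics/s4c.png

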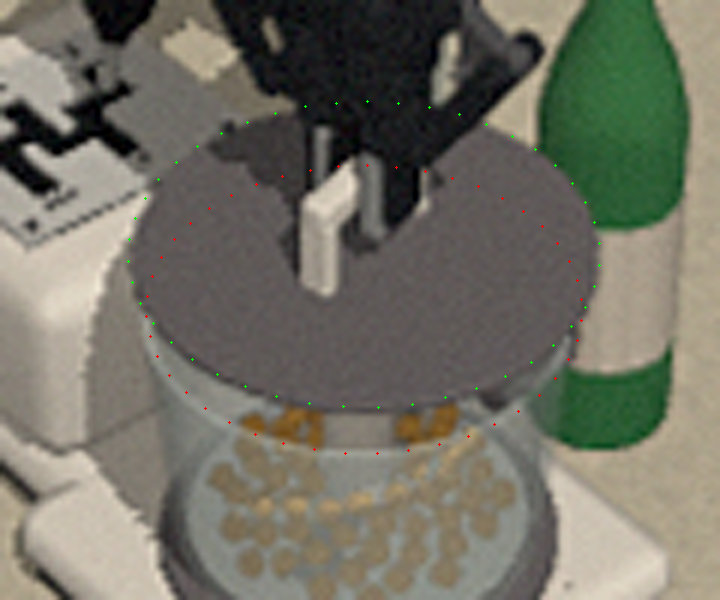

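The cover sits concentric with the rim to within about 2 mm (edges lie on the green circle, the rim on the red), so I'm lowering it.

Call:
drive_tool(
  offset=[
    [0, 0, 0.1],
    [0, 0, 0.1],
    [0, 0, 0.1],
    [0, 0, 0.08],
    [0, 0, 0.06],
    [0, 0, 0.04],
    [0, 0, 0.04],
    [0, 0, 0.02],
    [0, 0, 0],
    [0, 0, 0],
  ],
  turn=[
    [0, 0, 0],
    [0, 0, 0],
    [0, 0, 0],
    [0, 0, 0],
    [0, 0, 0],
    [0, 0, 0],
    [0, 0, 0],
    [0, 0, 0],
    [0, 0, 0],
    [0, 0, 0],
  ],
  hand=[0, 0, 0, 0, 0, 0, 0, 0, 0, 0],
)

```text
time_s: 7.9
position: [0.5536, 0.1116, 0.1706]
tool_rot: [[-0.988, -0.156, 0.0], [-0.156, 0.988, -0.0], [-0.0, -0.0, -1.0]]
ft_force: [1.0, -0.4, -1.1]
grip_width: 0.0111
gripper_force: 39.3
```

Call:
drive_tool(
  offset=[
    [0, 0, 0.02],
    [0, 0, 0.02],
    [0, 0, 0.01],
    [0, 0, 0],
    [0, 0, 0],
    [0, 0, 0],
    [0, 0, 0],
    [0, 0, 0],
    [0, 0, 0],
    [0, 0, 0],
  ],
  turn=[
    [0, 0, 0],
    [0, 0, 0],
    [0, 0, 0],
    [0, 0, 0],
    [0, 0, 0],
    [0, 0, 0],
    [0, 0, 0],
    [0, 0, 0],
    [0, 0, 0],
    [0, 0, 0],
  ],
  hand=[0, 0, 0, 0, 0, 0, 0, 0, 0, 0],
)

```text
time_s: 9.15
position: [0.5537, 0.1116, 0.1698]
tool_rot: [[-0.988, -0.156, 0.002], [-0.156, 0.988, -0.0], [-0.002, -0.0, -1.0]]
ft_force: [-4.2, -0.7, 8.0]
grip_width: 0.0109
gripper_force: 40.7
```

Call:
drive_tool(
  offset=[
    [0, 0, 0],
    [0, 0, 0],
    [0, 0, 0],
    [0, 0, 0],
    [0, 0, 0],
    [0, 0, -0.3],
    [0, 0, -0.6],
    [0, 0, -0.8],
    [0, 0, -0.8],
    [0, 0, -0.8],
  ],
  turn=[
    [0, 0, 0],
    [0, 0, 0],
    [0, 0, 0],
    [0, 0, 0],
    [0, 0, 0],
    [0, 0, 0],
    [0, 0, 0],
    [0, 0, 0],
    [0, 0, 0],
    [0, 0, 0],
  ],
  hand=[0.6, 0.6, 0.6, 0.6, 0.6, 0.6, 0.6, 0.6, 0.6, 0.6],
)

```text
time_s: 10.4
position: [0.5534, 0.1117, 0.3026]
tool_rot: [[-0.988, -0.156, 0.001], [-0.156, 0.988, -0.0], [-0.001, -0.0, -1.0]]
ft_force: [0.0, 0.2, 0.4]
grip_width: 0.0514
gripper_force: 0.0
```

Call:
drive_tool(
  offset=[
    [0, 0, 0],
    [0, 0, 0],
    [0, 0, 0],
    [-0.06, -0.6, 0],
    [-0.06, -0.75, 0],
    [-0.06, -0.8, 0.1],
    [-0.06, -0.8, 0.1],
    [-0.06, -0.75, 0.1],
    [-0.06, -0.59, 0],
    [0, 0, 0],
  ],
  turn=[
    [0, 0, 0.83],
    [0, 0, 0.83],
    [0, 0, 0.83],
    [0, 0, 0],
    [0, 0, 0],
    [0, 0, 0],
    [0, 0, 0],
    [0, 0, 0],
    [0, 0, 0],
    [0, 0, 0],
  ],
  hand=[0.6, 0.6, 0.6, 0.6, 0.6, 0.6, 0.6, 0.6, 0.6, 0.6],
)

```text
time_s: 11.65
position: [0.55, -0.0617, 0.2892]
tool_rot: [[-0.994, 0.106, 0.001], [0.106, 0.994, -0.0], [-0.001, -0.0, -1.0]]
ft_force: [-0.2, 1.1, 0.1]
grip_width: 0.051
gripper_force: 0.0
```

```bash
python3 - <<'E'
from h import *
plan([.5,-.08,.17],-5.8);c=camera_info('wrist');w=get_image('wrist');cv2.imwrite('pics/w5.png',w);np.save('w5.npy',c['world_to_cam'])
G=np.array([.5355,-.062,.125]);print('gate px',proj(c,G))
I=cv2.resize(w[60:460,100:540],None,fx=1.5,fy=1.5,interpolation=cv2.INTER_CUBIC);cv2.imwrite('pics/w5c.png',I);print(I.shape)
E
```

```text
t 11.65 pos [ 0.55   -0.0617  0.2892] turn z -0.05 off [ 1.2  -0.58  2.98] tilt [ 6.e-04 -3.e-04 -1.e+00]
gate px [320.27085156 203.41801815]
(600, 660, 3)
```

View pics/w5c.png

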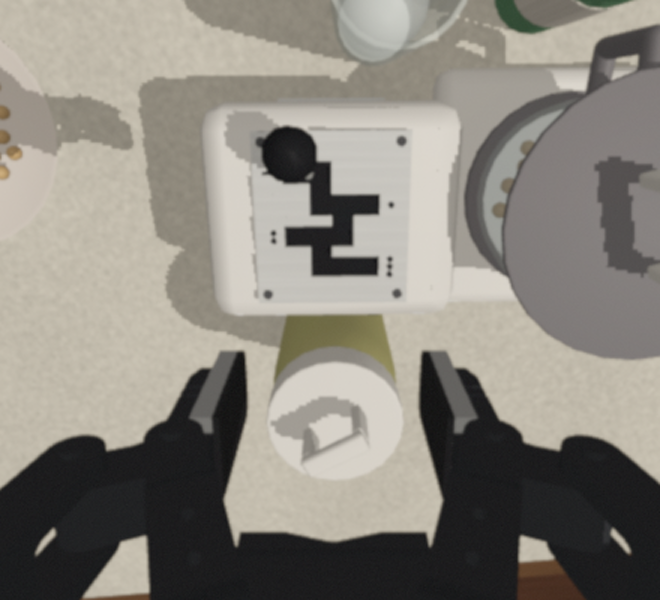

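The wrist crop shows the gate clearly: slow slot at v≈205 with its end at u≈379, medium at v≈236, fast at v≈266 with its end at u≈379, passages at u≈321, 342 and 322, and the knob at (289,154). The cover lies on the bowl at right.

```bash
cat > gate.py <<'E'
from h import *
c=dict(camera_info('wrist'));c['world_to_cam']=np.load('w5.npy')
f=lambda x,y:((x+.5)/1.5-.5+100,(y+.5)/1.5-.5+60)
K=lambda x,y,z=.125:ray(c,f(x,y),z)
E
python3 - <<'E'
from gate import *
cor={n:K(*p) for n,p in dict(a=(253,129),b=(411,129),c=(411,302),d=(257,302)).items()}
sc=[K(*p) for p in((260,142),(401,141),(268,295),(397,294))]
for k,v in cor.items():print(k,v.round(4))
print('screws',np.round(sc,4).tolist(),np.mean(sc,0))
im=cv2.imread('pics/w5.png');V=im.max(2);m=(V<70);lo=f(270,120);hi=f(395,285)
S=np.zeros(V.shape,bool);S[int(lo[1]):int(hi[1]),int(lo[0]):int(hi[0])]=1
yaw=np.radians(-5.8);X=np.array([np.cos(yaw),np.sin(yaw)]);Y=np.array([-X[1],X[0]]);G=np.array([.5355,-.062])
for st,ce,mm in blobs(m&S,300):
    q=np.array([ray(c,p[::-1],.125)[:2] for p in np.argwhere(mm)])-G;q=np.c_[q@X,q@Y]*1e3
    print(st)
    for x in range(-40,46,3):
        b=q[(np.abs(q[:,0]-x)<.8),1]
        if len(b):print(x,b.min().round(1),b.max().round(1))
    cols=[(y,q[np.abs(q[:,1]-y)<.8,0]) for y in range(-30,31,4)]
    for y,b in cols:
        if len(b):
            b=np.sort(b);s=np.split(b,np.where(np.diff(b)>3)[0]+1);print('y',y,[(z[0].round(1),z[-1].round(1)) for z in s])
E
```

```text
a [ 0.4818 -0.1002  0.125 ]
b [ 0.4912 -0.0117  0.125 ]
c [ 0.5953 -0.0181  0.125 ]
d [ 0.5851 -0.1136  0.125 ]
screws [[0.4892, -0.0973, 0.125], [0.4972, -0.0177, 0.125], [0.5813, -0.1061, 0.125], [0.5891, -0.0264, 0.125]] [ 0.53918536 -0.06189008  0.125     ]
[279, 145, 73, 98, 2931]
-40 -35.0 -9.3
-37 -35.1 -9.4
-34 -35.2 -9.4
-31 -35.4 -7.8
-28 -35.5 -0.9
-25 -35.6 -0.9
-22 -31.3 -1.0
-19 -11.4 -1.0
-16 -11.5 -1.0
-13 -10.7 -1.0
-10 -10.7 27.1
-7 -10.8 27.1
-4 -10.8 27.2
-1 -10.9 13.9
2 1.5 12.2
5 1.5 12.2
8 -26.3 12.2
11 -26.3 12.2
14 -26.4 12.3
17 -26.5 11.4
20 -11.2 -1.3
23 -11.3 -1.3
26 -10.4 26.9
29 -10.5 26.9
32 -10.5 27.0
35 -10.6 27.0
y -30 [(np.float64(-49.4), np.float64(-21.7))]
y -26 [(np.float64(-50.2), np.float64(-19.9)), (np.float64(7.7), np.float64(16.9))]
y -22 [(np.float64(-50.2), np.float64(-19.9)), (np.float64(7.7), np.float64(16.9))]
y -18 [(np.float64(-49.3), np.float64(-20.8)), (np.float64(7.7), np.float64(16.9))]
y -14 [(np.float64(-46.9), np.float64(-24.2)), (np.float64(-20.7), np.float64(-20.7)), (np.float64(7.7), np.float64(16.9))]
y -10 [(np.float64(-42.7), np.float64(-1.3)), (np.float64(7.7), np.float64(35.9))]
y -6 [(np.float64(-30.1), np.float64(-1.3)), (np.float64(7.8), np.float64(35.9))]
y -2 [(np.float64(-30.1), np.float64(-1.3)), (np.float64(7.8), np.float64(36.0))]
y 2 [(np.float64(-11.1), np.float64(17.0)), (np.float64(26.4), np.float64(36.0))]
y 6 [(np.float64(-11.0), np.float64(17.0)), (np.float64(26.4), np.float64(36.0))]
y 10 [(np.float64(-11.0), np.float64(17.1)), (np.float64(26.5), np.float64(36.0))]
y 14 [(np.float64(-11.0), np.float64(-1.2)), (np.float64(26.5), np.float64(36.0))]
y 18 [(np.float64(-11.0), np.float64(-2.1)), (np.float64(26.5), np.float64(36.1))]
y 22 [(np.float64(-11.0), np.float64(-2.1)), (np.float64(26.5), np.float64(36.1))]
y 26 [(np.float64(-10.9), np.float64(-2.0)), (np.float64(26.5), np.float64(36.1))]
```

```bash
cat >> gate.py <<'E'
yaw=np.radians(-5.6);X=np.array([np.cos(yaw),np.sin(yaw),0]);Y=np.array([-X[1],X[0],0]);O=np.array([.5392,-.0619,.05])
wp=dict(off=(-28.8,-21.6),g1=(-28.8,-6.4),g2=(-10,-6.4),slow=(-10,22),g3=(-10,6.4),g4=(9.2,6.4),g5=(9.2,-6.5),g6=(28.3,-6.5),fast=(28.3,22))
def knob(n):
    d=np.array([*wp[n],75.]);d*=115/np.linalg.norm(d);return d
def w(n):d=knob(n)/1e3;return O+d[0]*X+d[1]*Y+[0,0,d[2]]
E
python3 - <<'E'
from gate import *
k=K(289,154,.155);d=k-O;print('knob seen',k,'machine',d@X*1e3,d@Y*1e3)
p=None
for n in wp:
    d=knob(n);print(n,d.round(1),'world',w(n).round(4), None if p is None else ((d-p)*[-1,1,-1]/40).round(2));p=d
plan([k[0],k[1],.20],-5.6)
# cover check, wrist view
im=cv2.imread('pics/w5.png');print(proj(c,[.552,.111,.155]))
t=get_image('top');cv2.imwrite('pics/t6.png',t)
E
```

```text
knob seen [ 0.4952261  -0.07904731  0.155     ] machine -42.09075034383308 -21.356569131775963
off [-39.8 -29.9 103.7] world [ 0.4967 -0.0877  0.1537] None
g1 [-41.1  -9.1 107. ] world [ 0.4974 -0.067   0.157 ] [ 0.03  0.52 -0.08]
g2 [-15.1  -9.7 113.6] world [ 0.5232 -0.0701  0.1636] [-0.65 -0.01 -0.16]
slow [-14.6  32.1 109.5] world [ 0.5278 -0.0285  0.1595] [-0.01  1.05  0.1 ]
g3 [-15.1   9.7 113.6] world [ 0.5251 -0.0508  0.1636] [ 0.01 -0.56 -0.1 ]
g4 [ 14.    9.7 113.7] world [ 0.554  -0.0536  0.1637] [-0.73  0.   -0.  ]
g5 [ 14.   -9.9 113.7] world [ 0.5521 -0.0731  0.1637] [ 0.   -0.49  0.  ]
g6 [ 40.5  -9.3 107.2] world [ 0.5786 -0.0751  0.1572] [-0.66  0.01  0.16]
fast [ 39.2  30.4 103.8] world [ 0.5811 -0.0354  0.1538] [0.03 0.99 0.09]
t 11.7 pos [ 0.55   -0.0607  0.2891] turn z -0.07 off [ 1.32 -0.59  2.23] tilt [ 7.e-04  0.e+00 -1.e+00]
[536.41516314 208.57132011]
```

```bash
python3 - <<'E'
from gate import *
im=cv2.imread('pics/w5.png').astype(int);ref=im[60+int(300/1.5),100+int(580/1.5)];print(ref)
g=np.abs(im-ref).max(2);pts=[]
for v in range(130,285,8):
    u=100+int(575/1.5)
    while g[v,u]<22 and u>380:u-=1
    pts.append((u,v))
for u in range(490,600,10):
    v=60+int(300/1.5)
    while v<330 and g[v,u]<22:v+=1
    pts.append((u,v))
q=np.array([ray(c,p,.155)[:2] for p in pts])
from scipy.optimize import least_squares
r=least_squares(lambda p:np.hypot(*(q-p).T)-.081,[.552,.111],loss='soft_l1',f_scale=.001);print(r.x,(r.fun*1e3).round(1))
t=cv2.imread('pics/t6.png').astype(int);ct=camera_info('top');u,v=proj(ct,[.552,.111,.155]);print(u,v)
m=np.zeros(t.shape[:2],bool);m[int(v)-45:int(v)+45,int(u)-45:int(u)+45]=1
lab=(t.max(2)<80)&(t.max(2)-t.min(2)<15)&m
b=max(blobs(lab,100),key=lambda z:z[0][4]);h=cv2.convexHull(np.ascontiguousarray(np.argwhere(b[2])[:,::-1]).astype(np.int32))
print(b[0],ray(ct,cv2.minEnclosingCircle(h)[0],.155),cv2.minEnclosingCircle(h))
E
```

```text
[123 125 129]
[0.5521352  0.11118581] [-0.8 -1.2 -0.4 -0.5 -0.8 -0.4 -0.2 -0.3 -0.5 -0.3 -0.3  0.2 -0.3  0.5
 -0.4  0.9  0.7  0.6  0.3  0.6 -0.1  0.2 -0.2  0.3 -0.1 -0.6 -1.2 -0.9
 -1.5 -1.1 -1.3]
314.5422713582784 211.8342236260272
[283, 180, 76, 76, 3605] [0.52756479 0.08541468 0.155     ] ((324.7442626953125, 221.74427795410156), 46.329078674316406)
```

The cover is confirmed at (0.552, 0.111) and seated. Next I go to the knob.

Call:
drive_tool(
  offset=[
    [0.44, -0.2, 0.5],
    [0.44, -0.2, 0.5],
    [0.44, -0.19, 0.5],
    [0, 0, 0.6],
    [0, 0, 0.6],
    [0, 0, 0.6],
    [0, 0, 0.53],
    [0, 0, 0],
    [0, 0, 0],
    [0, 0, 0],
  ],
  turn=[
    [0, 0, 0],
    [0, 0, 0],
    [0, 0, 0],
    [0, 0, 0],
    [0, 0, 0],
    [0, 0, 0],
    [0, 0, 0],
    [0, 0, 0],
    [0, 0, 0],
    [0, 0, 0],
  ],
  hand=[0.6, 0.6, 0.6, 0.6, 0.6, 0.6, 0.6, 0.6, 0.6, 0],
  newtons=20,
)

```text
time_s: 13.0
position: [0.4955, -0.0784, 0.1363]
tool_rot: [[-0.995, 0.104, 0.002], [0.104, 0.995, -0.001], [-0.002, -0.0, -1.0]]
ft_force: [0.5, 0.7, -0.7]
grip_width: 0.0343
gripper_force: 0.0
```

Call:
drive_tool(
  offset=[
    [0, 0, 0],
    [0, 0, 0],
    [0, 0, 0],
    [0, 0, 0],
    [0, 0, 0],
    [0, 0, 0],
    [0, 0, 0],
    [0, 0, 0],
    [0, 0, 0],
    [0, 0, 0],
  ],
  turn=[
    [0, 0, 0],
    [0, 0, 0],
    [0, 0, 0],
    [0, 0, 0],
    [0, 0, 0],
    [0, 0, 0],
    [0, 0, 0],
    [0, 0, 0],
    [0, 0, 0],
    [0, 0, 0],
  ],
  hand=[0, 0, 0, 0, 0, 0, 0, 0, 0, 0],
)

```text
time_s: 14.25
position: [0.4953, -0.0787, 0.1361]
tool_rot: [[-0.995, 0.104, 0.001], [0.104, 0.995, -0.001], [-0.001, -0.001, -1.0]]
ft_force: [-1.5, -0.7, 6.7]
grip_width: 0.0286
gripper_force: 19.6
```

Call:
drive_tool(
  offset=[
    [0, 0.1, -0.02],
    [0, 0.1, -0.02],
    [0, 0.1, -0.02],
    [0, 0, 0],
    [-0.13, 0, -0.03],
    [-0.13, 0, -0.03],
    [-0.13, 0, -0.03],
    [-0.13, 0, -0.03],
    [-0.13, 0, -0.03],
    [0, 0, 0],
  ],
  turn=[
    [0, 0, 0],
    [0, 0, 0],
    [0, 0, 0],
    [0, 0, 0],
    [0, 0, 0],
    [0, 0, 0],
    [0, 0, 0],
    [0, 0, 0],
    [0, 0, 0],
    [0, 0, 0],
  ],
  hand=[0, 0, 0, 0, 0, 0, 0, 0, 0, 0],
)

```text
time_s: 15.5
position: [0.5226, -0.0694, 0.1439]
tool_rot: [[-0.995, 0.104, 0.001], [0.104, 0.995, -0.0], [-0.001, -0.0, -1.0]]
ft_force: [-0.8, -0.7, 4.3]
grip_width: 0.0291
gripper_force: 20.4
```

```bash
cat >> gate.py <<'E'
def now():
    s=observe();d=np.array(s['position'])+[0,0,.019]-O;q=np.array([d@X*1e3,d@Y*1e3,d[2]*1e3]);print(s['time_s'],'hold in machine',q.round(1),np.linalg.norm(q).round(1),s['grip_width'],'F',np.round([s['ft_force']@X,s['ft_force']@Y,s['ft_force'][2]],1))
    for n in('g2','slow','g3','g4','g5','g6','fast'):print(n,((knob(n)-q)*[-1,1,-1]/40).round(2),end=' ')
E
python3 - <<'E'
from gate import *
now()
E
```

```text
15.5 hold in machine [-15.7  -9.  112.9] 114.3 0.029059829159732598 F [-0.7 -0.7  4.3]
g2 [-0.02 -0.02 -0.02] slow [-0.03  1.03  0.09] g3 [-0.02  0.47 -0.02] g4 [-0.74  0.47 -0.02] g5 [-0.74 -0.02 -0.02] g6 [-1.41 -0.01  0.14] fast [-1.37  0.99  0.23]
```

Call:
drive_tool(
  offset=[
    [-0.02, 0.13, -0.02],
    [0, 0.13, 0],
    [0, 0.13, 0],
    [0, 0.13, 0.01],
    [0, 0.13, 0.02],
    [0, 0.13, 0.02],
    [0, 0.13, 0.03],
    [0, 0.13, 0.03],
    [0, 0, 0],
    [0, 0, 0],
  ],
  turn=[
    [0, 0, 0],
    [0, 0, 0],
    [0, 0, 0],
    [0, 0, 0],
    [0, 0, 0],
    [0, 0, 0],
    [0, 0, 0],
    [0, 0, 0],
    [0, 0, 0],
    [0, 0, 0],
  ],
  hand=[0, 0, 0, 0, 0, 0, 0, 0, 0, 0],
)

```text
time_s: 16.75
position: [0.5274, -0.0275, 0.1403]
tool_rot: [[-0.995, 0.104, 0.0], [0.104, 0.995, 0.001], [-0.0, 0.001, -1.0]]
ft_force: [0.3, 0.0, 4.3]
grip_width: 0.0285
gripper_force: 20.4
```

```bash
python3 - <<'E'
from gate import *
now();W=get_image('wrist');cc=camera_info('wrist');u,v=proj(cc,O+[0,0,.075]).astype(int);print(u,v)
cv2.imwrite('pics/w7.png',cv2.resize(W[v-100:v+110,u-130:u+130],None,fx=2.7,fy=2.7,interpolation=cv2.INTER_CUBIC))
E
```

```text
16.75 hold in machine [-15.1  33.1 109.3] 115.2 0.028540591757234425 F [0.3 0.1 4.3]
g2 [ 0.   -1.07 -0.11] slow [-0.01 -0.03 -0.  ] g3 [ 0.   -0.59 -0.11] g4 [-0.73 -0.59 -0.11] g5 [-0.73 -1.07 -0.11] g6 [-1.39 -1.06  0.05] fast [-1.36 -0.07  0.14] 257 320
```

View pics/w7.png

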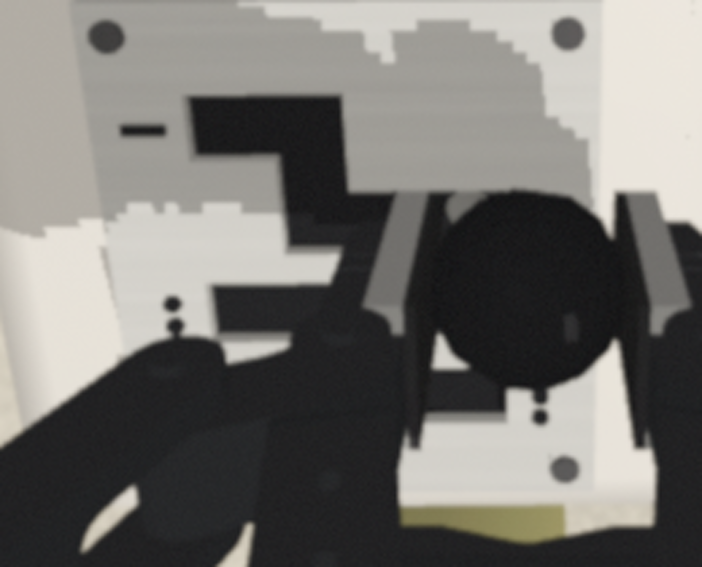

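The ball sits between the pads at the slow pocket, and the emptied off slot is visible at top left. I hold here for 2.5 s.

Call:
drive_tool(
  offset=[
    [0, 0, 0],
    [0, 0, 0],
    [0, 0, 0],
    [0, 0, 0],
    [0, 0, 0],
    [0, 0, 0],
    [0, 0, 0],
    [0, 0, 0],
    [0, 0, 0],
    [0, 0, 0],
  ],
  turn=[
    [0, 0, 0],
    [0, 0, 0],
    [0, 0, 0],
    [0, 0, 0],
    [0, 0, 0],
    [0, 0, 0],
    [0, 0, 0],
    [0, 0, 0],
    [0, 0, 0],
    [0, 0, 0],
  ],
  hand=[0, 0, 0, 0, 0, 0, 0, 0, 0, 0],
)

```text
time_s: 18.05
position: [0.5274, -0.0275, 0.1402]
tool_rot: [[-0.995, 0.104, 0.0], [0.104, 0.995, 0.001], [-0.0, 0.001, -1.0]]
ft_force: [0.6, 0.7, 5.2]
grip_width: 0.0282
gripper_force: 20.4
```

Call:
drive_tool(
  offset=[
    [0, 0, 0],
    [0, 0, 0],
    [0, 0, 0],
    [0, 0, 0],
    [0, 0, 0],
    [0, 0, 0],
    [0, 0, 0],
    [0, 0, 0],
    [0, 0, 0],
    [0, 0, 0],
  ],
  turn=[
    [0, 0, 0],
    [0, 0, 0],
    [0, 0, 0],
    [0, 0, 0],
    [0, 0, 0],
    [0, 0, 0],
    [0, 0, 0],
    [0, 0, 0],
    [0, 0, 0],
    [0, 0, 0],
  ],
  hand=[0, 0, 0, 0, 0, 0, 0, 0, 0, 0],
)

```text
time_s: 19.3
position: [0.5274, -0.0275, 0.1403]
tool_rot: [[-0.995, 0.104, 0.0], [0.104, 0.995, 0.001], [-0.0, 0.001, -1.0]]
ft_force: [-1.0, 0.6, 5.2]
grip_width: 0.0286
gripper_force: 20.4
```

Call:
drive_tool(
  offset=[
    [0, -0.15, -0.035],
    [0, -0.15, -0.03],
    [0, -0.15, -0.025],
    [0, -0.14, -0.02],
    [0, 0, 0],
    [-0.15, 0, 0],
    [-0.15, 0, -0.01],
    [-0.15, 0, 0],
    [-0.15, 0, 0.01],
    [-0.13, 0, 0],
  ],
  turn=[
    [0, 0, 0],
    [0, 0, 0],
    [0, 0, 0],
    [0, 0, 0],
    [0, 0, 0],
    [0, 0, 0],
    [0, 0, 0],
    [0, 0, 0],
    [0, 0, 0],
    [0, 0, 0],
  ],
  hand=[0, 0, 0, 0, 0, 0, 0, 0, 0, 0],
)

```text
time_s: 20.55
position: [0.554, -0.0546, 0.1441]
tool_rot: [[-0.995, 0.104, -0.001], [0.104, 0.995, -0.0], [0.001, -0.0, -1.0]]
ft_force: [-1.5, 0.5, 1.0]
grip_width: 0.0285
gripper_force: 20.7
```

```bash
python3 - <<'E'
from gate import *
now()
E
```

```text
20.55 hold in machine [ 14.    8.8 113.1] 114.3 0.028525891915765808 F [-1.6  0.3  1. ]
g2 [ 0.73 -0.46 -0.01] slow [0.72 0.58 0.09] g3 [ 0.73  0.02 -0.01] g4 [ 0.    0.02 -0.02] g5 [ 0.   -0.47 -0.02] g6 [-0.66 -0.45  0.15] fast [-0.63  0.54  0.23]
```

g4 is reached with little force. Next: g5, then g6.

Call:
drive_tool(
  offset=[
    [0, -0.12, 0],
    [0, -0.12, -0.01],
    [0, -0.12, 0],
    [0, -0.11, 0],
    [0, 0, 0],
    [-0.13, 0, 0.02],
    [-0.13, 0, 0.02],
    [-0.13, 0, 0.03],
    [-0.13, 0, 0.04],
    [-0.13, 0, 0.05],
  ],
  turn=[
    [0, 0, 0],
    [0, 0, 0],
    [0, 0, 0],
    [0, 0, 0],
    [0, 0, 0],
    [0, 0, 0],
    [0, 0, 0],
    [0, 0, 0],
    [0, 0, 0],
    [0, 0, 0],
  ],
  hand=[0, 0, 0, 0, 0, 0, 0, 0, 0, 0],
)

```text
time_s: 21.8
position: [0.5784, -0.0761, 0.1385]
tool_rot: [[-0.995, 0.104, 0.001], [0.104, 0.995, -0.001], [-0.001, -0.0, -1.0]]
ft_force: [-0.6, 0.3, 2.7]
grip_width: 0.0285
gripper_force: 20.7
```

```bash
python3 - <<'E'
from gate import *
now()
E
```

```text
21.8 hold in machine [ 40.4 -10.3 107.5] 115.3 0.028467223496713417 F [-0.7  0.2  2.7]
g2 [ 1.39  0.02 -0.15] slow [ 1.37  1.06 -0.05] g3 [ 1.39  0.5  -0.15] g4 [ 0.66  0.5  -0.15] g5 [ 0.66  0.01 -0.15] g6 [-0.    0.03  0.01] fast [0.03 1.02 0.09]
```

Call:
drive_tool(
  offset=[
    [0, 0.13, 0],
    [0, 0.13, -0.01],
    [0, 0.13, 0.01],
    [0, 0.13, 0.01],
    [0.01, 0.13, 0.01],
    [0.01, 0.13, 0.02],
    [0.01, 0.13, 0.03],
    [0, 0.14, 0.03],
    [0, 0, 0],
    [0, 0, 0],
  ],
  turn=[
    [0, 0, 0],
    [0, 0, 0],
    [0, 0, 0],
    [0, 0, 0],
    [0, 0, 0],
    [0, 0, 0],
    [0, 0, 0],
    [0, 0, 0],
    [0, 0, 0],
    [0, 0, 0],
  ],
  hand=[0, 0, 0, 0, 0, 0, 0, 0, 0, 0],
)

```text
time_s: 23.05
position: [0.5816, -0.0338, 0.135]
tool_rot: [[-0.995, 0.104, 0.002], [0.104, 0.995, -0.0], [-0.002, 0.0, -1.0]]
ft_force: [5.0, -0.5, 3.6]
grip_width: 0.0284
gripper_force: 20.8
```

```bash
python3 - <<'E'
from gate import *
now()
E
```

```text
23.05 hold in machine [ 39.5  32.1 104. ] 115.8 0.028404800241533947 F [5.  0.  3.6]
g2 [ 1.37 -1.04 -0.24] slow [ 1.35  0.   -0.14] g3 [ 1.37 -0.56 -0.24] g4 [ 0.64 -0.56 -0.24] g5 [ 0.64 -1.05 -0.24] g6 [-0.02 -1.03 -0.08] fast [ 0.01 -0.04  0.01]
```

Call:
drive_tool(
  offset=[
    [0, 0, 0],
    [0, 0, 0],
    [0, 0, 0],
    [0, 0, 0],
    [0, 0, -0.3],
    [0, 0, -0.7],
    [0, 0, -0.9],
    [0, 0, -0.9],
    [0, 0, -0.9],
    [0, 0, 0],
  ],
  turn=[
    [0, 0, 0],
    [0, 0, 0],
    [0, 0, 0],
    [0, 0, 0],
    [0, 0, 0],
    [0, 0, 0],
    [0, 0, 0],
    [0, 0, 0],
    [0, 0, 0],
    [0, 0, 0],
  ],
  hand=[0.55, 0.55, 0.55, 0.55, 0.55, 0.55, 0.55, 0.55, 0.55, 0.55],
)

```text
time_s: 24.3
position: [0.5817, -0.0341, 0.2862]
tool_rot: [[-0.995, 0.104, 0.006], [0.104, 0.995, -0.002], [-0.006, -0.001, -1.0]]
ft_force: [-0.2, 0.2, -0.1]
grip_width: 0.0472
gripper_force: 0.0
```

```bash
python3 - <<'E'
from gate import *
W=get_image('wrist');cc=camera_info('wrist');s=observe();print(s['time_s'],s['position'],s['grip_width'])
print('expected fast knob px',proj(cc,w('fast')),'cover',proj(cc,[.552,.111,.155]))
cv2.imwrite('pics/w9.png',W)
V=W.max(2);m=np.zeros(V.shape,bool);u,v=proj(cc,w('fast')).astype(int);m[v-45:v+45,u-45:u+45]=1
for st,ce,mm in blobs((V<60)&m,150):
    p=ray(cc,ce,.154)-O;print(st,ce,'machine',p@X*1e3,p@Y*1e3)
E
```

```text
24.35 [ 0.58109187 -0.03398852  0.2839896 ] 0.0469548958030429
expected fast knob px [320.61239552 229.39972106] cover [507.00475076 174.29187117]
[275, 184, 64, 59, 1589] [307.7, 214.1] machine 26.364807852304192 20.25851859515652
```

View pics/w9.png

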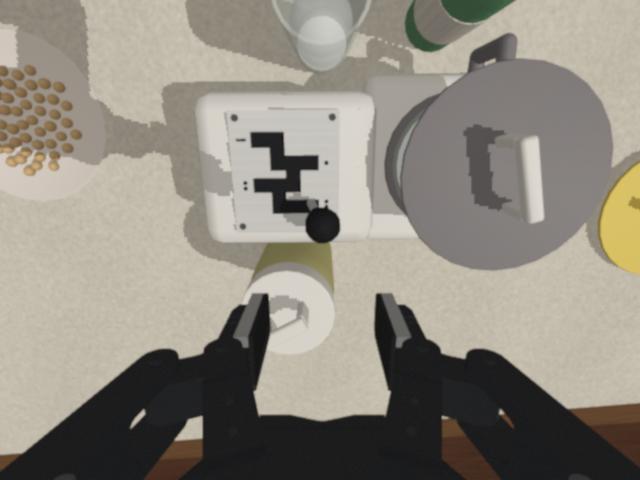

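The knob stands at (322,226) in the fast cross slot, by the three dots. The cover is still on the bowl. I'll take one settled measurement to confirm before handing in.

Call:
drive_tool(
  offset=[
    [0, 0, 0],
    [0, 0, 0],
    [0, 0, 0],
    [0, 0, 0],
    [0, 0, 0],
    [0, 0, 0],
    [0, 0, 0],
    [0, 0, 0],
    [0, 0, 0],
    [0, 0, 0],
  ],
  turn=[
    [0, 0, 0],
    [0, 0, 0],
    [0, 0, 0],
    [0, 0, 0],
    [0, 0, 0],
    [0, 0, 0],
    [0, 0, 0],
    [0, 0, 0],
    [0, 0, 0],
    [0, 0, 0],
  ],
  hand=[0.55, 0.55, 0.55, 0.55, 0.55, 0.55, 0.55, 0.55, 0.55, 0.55],
)

```text
time_s: 25.6
position: [0.581, -0.034, 0.2825]
tool_rot: [[-0.995, 0.104, -0.0], [0.104, 0.995, 0.0], [0.0, 0.0, -1.0]]
ft_force: [0.8, 0.1, 0.6]
grip_width: 0.0469
gripper_force: 0.0
```

```bash
python3 - <<'E'
from gate import *
cc=camera_info('wrist');W=get_image('wrist');V=W.max(2);u,v=proj(cc,w('fast')).astype(int);print(u,v)
m=np.zeros(V.shape,bool);m[v-45:v+45,u-45:u+45]=1
k=cv2.getStructuringElement(cv2.MORPH_ELLIPSE,(21,21))
o=cv2.morphologyEx(((V<60)&m).astype(np.uint8),cv2.MORPH_OPEN,k)
for st,ce,mm in blobs(o,150):
    p=ray(cc,ce,.154)-O;x,y=p@X*1e3,p@Y*1e3;z=np.sqrt(115**2-x*x-y*y);print(st,ce,'machine',x,y,'yoke~',np.arctan2(x,z)+.37,'lever~',np.arcsin(y/115)+.28)
im=W.astype(int);g=np.abs(im-im[v-100,u+230]).max(2);print(im[v-100,u+230],proj(cc,[.552,.111,.155]))
pl=blobs((W.min(2)<90)&(V<120)&~((V<60)&m),20)
for q in((.4892,-.0973),(.4972,-.0177),(.5813,-.1061)):
    p=proj(cc,[*q,.125]);b=min(pl,key=lambda z:np.hypot(*(np.array(z[1])-p)));print('screw',p.round(1),b[1],b[0][4])
E
```

```text
320 230
[306, 211, 33, 35, 909] [321.8, 227.9] machine 36.95833886224892 31.448609762122153 yoke~ 0.7106636671585571 lever~ 0.5569947279024858
[126 127 133] [507.7090089  175.10684189]
screw [232.7 119.6] [279.8, 165.0] 1827
screw [331.6 119.2] [279.8, 165.0] 1827
screw [241.7 229.7] [279.5, 257.1] 845
```

The lever reads about 0.56 and the yoke about 0.71, both within limits. Handing in.

```bash
python3 -c "
from rig import env
print(env.close_job())"
```

```text
the job is handed in; nothing more can be done
None
```

I set the cover squarely on the bowl, held the lever in the slow pocket for over 2 s, then took it home to the fast pocket and let go. I handed the job in at about 26 s; the verdict was not reported back.

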